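# Find the seat of the sampling valve, open it exactly two turns and hold it

## Robot

A 6-joint arm with a two-finger parallel gripper is mounted at the origin on a cart in front of the work surface, level with it; the furniture and walls round the work are solid. World frame = base frame: x ahead of the robot, y to its left, z up, the work surface at z = 0. Lengths are in m, angles in rad, forces in N, time in s.
With the tool pointing down it reaches from about 0.35 to 0.775 m from the base axis. Payload 7.3 kg.
Tool frame: the origin (TCP) lies on the centre line of the jaws, within the pads' length; the fingertips stand 17 mm ahead of it and the grasp point (between the pads) lies 2 mm behind it (robot.tip_extent is the distance from the TCP to the fingertips, in m); z points along the fingers, y is the line along which they close (so a half turn about z gives the same grasp; the last joint's range is limited). The gripper opens to 92 mm and grips with 3 to 60 N. Pads are 19 mm wide; open, the fingers measure 130 mm over their backs; the gripper's body (75 mm by 190 mm) begins 47 mm behind the grasp point.
Start: joints at [1.133, 0.342, 1.524, -0, 1.275, -0.146], TCP at [0.151, 0.503, 0.244] pointing down, gripper open.
Joint ranges: [-2.53, 2.53], [-0.77, 2.02], [0.04, 2.7], [-1, 4.14], [0.28, 2.66], [-3.11, 3.11]. Speed limits (rad/s): [2.57, 2.57, 3.14, 3.14, 3.14, 3.14].

## Interface

Orientations are given as [roll, pitch, yaw] about the fixed x, y, z axes, in that order (R = Rz(yaw) Ry(pitch) Rx(roll)).
In Python, from cell import robot gives the robot as it stands.
- The arm moves only by the tool step_arm, never from a script. Its argument "motion" is a list of rows, each a list of 2 entries, a list of its own where there are three numbers: the shift along the tool's x, y, z in units of 60 mm (1.0 is 60 mm), then the turn about the tool's z in rad. In form: [[[x, y, z], spin], ...]. A call has 1 to 10 rows; each row is the pose to reach, as a shift and turn from the pose commanded when the call began, along the tool's axes at that moment; what a row does not reach only later rows make up. A row lasts 1/8 s, in which the tool goes at most 62.5 mm and 10.7 degrees, less where a joint would pass 70% of its speed; a pose out of reach is approached as far as the arm can. A call with a gripper value outside its range is refused whole. "hand" is the closure in counts, from 0 (fully open) to 255 (shut), set as the call begins (left out, the last holds). The fingers move at their own pace and stop on an object; "squeeze" is the grip in N (left out, the last holds). Time passes only in rows, so rows that repeat a pose let the fingers close. It gives the time, the measured TCP pose, the force, the opening and the grip force at its end, in the units of the state.
- robot.observe(): the state, without advancing time (a new reading comes with each control period).
- robot.read_camera(name): name is "scene" or "top" or "wrist"; returns a dict with "pixels" (384x512x3 uint8, red, green, blue), "intrinsics" (3x3 intrinsics, pixels), "xyz" and "rotation" of the camera in the world; the wrist camera has in their place "T_tool_cam" (4x4, takes a point from camera to tool coordinates, whose origin is the TCP and whose axes are the flange's). Camera axes: x right, y up, looking along -z (the intrinsics and any distortion apply to the point x, -y, -z); pixel columns grow to the right and rows downward; lengths in m; the calibration is good to about 2 mm. A picture is of the moment at which its call begins: read the wrist's pose just before it. There is no depth.
- robot.hand_in(): hands the job in; it is judged then, once.
The state is a dict: "time": time; "qpos": joint angles; "qvel": joint speeds; "joint_efforts": joint torques, N m; "tool_pos": TCP position; "tool_rot": TCP orientation; "contact_force": force on the tool from outside, world axes, zero at the start; "torque": the same for the moment, N m; "opening": finger opening in m; "grip_force": force on a finger pad.
Only numpy, scipy, OpenCV 4.12 (cv2) and the standard library are available. Lean on these libraries where they do the work, as an engineer would, in place of code of your own. Each camera call takes 0.05 s, during which the arm holds its last target. There are 200 camera calls.

## Task

Take the sampling valve's hand wheel by its crank grip and wind it clockwise, seen from above, until you feel it come up against its stop. Then wind it back anticlockwise exactly two full turns, never going more than half a turn beyond that, and keep hold of the grip there: the valve springs back when let go, so finish while still holding the grip still at two turns open. Leave the things lying around the valve where they are.

Things in the scene. Friction and masses are not known exactly. Their poses are not given: they have to be found in the camera images.
- valve: Fixed steel valve on a 120x170x10 mm base plate: a pipe with two 62 mm flanges (164 mm over the flanges, along its y axis; their tops 79 mm up) and an upright round bonnet carrying a level hand wheel. Origin: centre of the underside of the plate, on the wheel's vertical axis; z up. Place and yaw differ each time.
- valve_axis (a point): Point on the vertical turning axis of the hand wheel, level with its rim, 135 mm above the worktop; axes as the valve. The plain aluminium wheel is 132 mm across, its rim 12 mm thick with its top 141 mm above the worktop; three spokes; the hub's nut tops out at 149 mm.
- grip_mid (a point): Point on the axis of the crank grip, 33 mm above its foot, 178 mm above the worktop. The grip is a black upright round handle, 24 mm thick, 60 mm tall (145 to 205 mm above the worktop), on the wheel's rim 60 mm from the wheel's axis. It spins freely about its own axis, so the gripper can keep its yaw while carrying it round.
- crank_grip: The same crank grip; origin at the centre of its foot, 145 mm above the worktop, 60 mm from the wheel's axis; z up, the other axes spin with the grip.
- handwheel (a joint): Turn of the wheel, rad: 0 = shut on its rigid stop (grip on the valve's +x side), growing anticlockwise from above (opening), 6.283 a turn, two turns = 12.566, at most 25.1. Starts at 1.5 to 4.7. Friction about 0.09 N m, closing spring 0.012 N m per rad (some 4 N at the grip at two turns); let go beyond 1.5 turns, it winds itself back.
- radio: Bystander: black hand radio lying on its back, 58x187x33 mm; origin at the centre of its underside.
- pot_a: Bystander: standing sample pot with a white lid, 50 mm diameter, 66 mm tall; origin at the centre of its underside.
- lockout: Bystander: red padlock lying flat, 76x38x20 mm; origin at the centre of its underside.
- calc: Bystander: grey pocket calculator lying flat, 118x68x15 mm; origin at the centre of its underside.

How it is judged:
By the outcome, as a careful person would: the job done as asked, in the order asked, and still so for the second after the job is handed in, while the arm keeps its last pose, push and grip.
It also fails if it takes over 72 s, if anything falls off the work surface, if the arm or the gripper's body presses on something with over 40 N, if the wrist force passes 120 N, or if a joint passes its speed limit or range.

## Working session

There is one attempt and no reset: what is moved stays moved. The work goes in short steps, Python scripts to look and compute and a tool call to move; the robot and the scene stay as the last step left them, time stands still between calls to the robot, and variables do not carry over. Pictures are saved under pics/ and viewed, at most 10 in all, crops included, and the job is handed in when it is done.

Besides the shell and the picture viewer there is one more tool, called after "Request:" as name([rows], argument=value, ...), one row to a line, values as JSON. step_arm: Moves the arm, as the interface text tells. Its arguments: {"type":"object","properties":{"motion":{"type":"array"},"hand":{"type":"number"},"squeeze":{"type":"number"}},"required":["motion"]}

```bash
ls; mkdir -p pics; python3 - <<'E'
from cell import robot
import cv2,numpy as np
s=robot.observe();print({k:np.round(v,3).tolist() for k,v in s.items()}, robot.tip_extent)
ims=[]
for n in("scene","top"):
    c=robot.read_camera(n);cv2.imwrite(f"pics/{n}0.png",c["pixels"][...,::-1]);np.savez(f"{n}0.npz",**{k:v for k,v in c.items()})
    print(n,c.keys(),np.round(c["xyz"],3),np.round(c["rotation"],3).tolist(),c["intrinsics"].tolist(),c.get("distortion"))
E
```

```text
pics
{'time': 0.0, 'qpos': [1.133, 0.343, 1.525, 0.0, 1.275, -0.146], 'qvel': [-0.001, 0.001, -0.002, 0.001, 0.002, -0.0], 'joint_efforts': [-0.0, -43.125, -24.422, 0.072, 0.056, -0.0], 'tool_pos': [0.151, 0.502, 0.243], 'tool_rot': [-3.14, -0.0, 2.85], 'contact_force': [0.426, 0.807, -0.595], 'torque': [0.031, 0.006, -0.037], 'grip_force': 0.0, 'opening': 0.092} 0.017
scene dict_keys(['pixels', 'intrinsics', 'xyz', 'rotation']) [-0.019 -0.109  0.835] [0.737, -0.004, -1.142] [[413.86132820441634, 0.0, 259.6655260787994], [0.0, 413.86132820441634, 193.07841960944046], [0.0, 0.0, 1.0]] None
top dict_keys(['pixels', 'intrinsics', 'xyz', 'rotation']) [0.498 0.164 1.106] [0.06, 0.008, -1.559] [[428.8548896535816, 0.0, 252.8668640020301], [0.0, 428.8548896535816, 196.19391293274268], [0.0, 0.0, 1.0]] None
```

View pics/scene0.png

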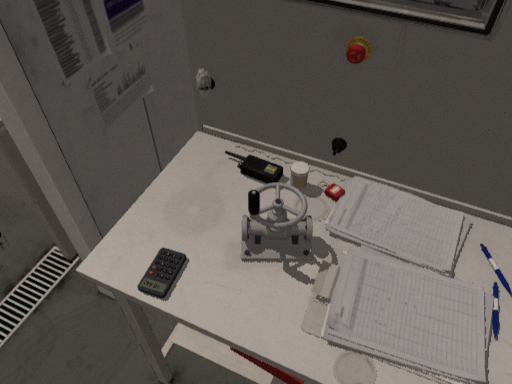

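View pics/top0.png

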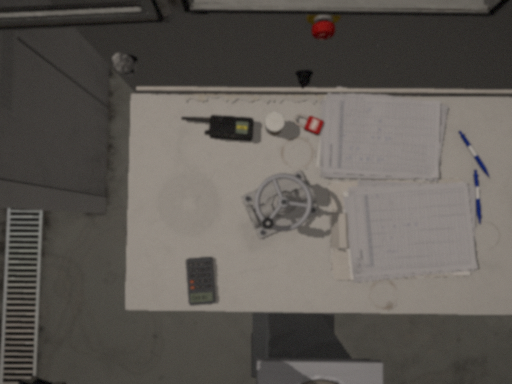

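The scene picture shows the valve, with its black grip at about (254,201). In the top view the wheel centre is at about (285,201) and the grip at about (268,223). The radio, pot and padlock lie behind the valve and the calculator is to its left. Next I measure the wheel and grip.

```bash
cat > h.py <<'E'
import numpy as np,cv2
from scipy.spatial.transform import Rotation as R
def ray(c,uv):
    K=c["intrinsics"];d=np.array([(uv[0]-K[0,2])/K[0,0],-(uv[1]-K[1,2])/K[1,1],-1.])
    r=c["rotation"]; M=R.from_euler("xyz",r).as_matrix() if np.size(r)==3 else r
    return np.array(c["xyz"]),M@d
def plane(c,uv,z):
    o,d=ray(c,uv);return o+d*(z-o[2])/d[2]
def proj(c,p):
    K=c["intrinsics"];M=R.from_euler("xyz",c["rotation"]).as_matrix()
    q=M.T@(np.array(p)-c["xyz"]);q=K@np.array([q[0],-q[1],-q[2]]);return q[:2]/q[2]
E
python3 - <<'E'
from h import *
c=np.load("top0.npz");s=np.load("scene0.npz")
for n,uv,z in(("wheel",(285,201),.141),("grip",(268,223),.205),("calc",(201,280),.015),("radio",(231,127),.03),("pot",(275,122),.066),("lock",(314,125),.02)):print(n,plane(c,uv,z).round(3))
print("scene grip top",plane(s,(253,192),.205).round(3))
a=c["pixels"][160:250,230:340,::-1];b=s["pixels"][175:270,225:330,::-1]
a=cv2.resize(a,None,fx=5,fy=5,interpolation=2);b=cv2.resize(b,None,fx=5,fy=5,interpolation=2)
cv2.imwrite("pics/a.png",a);cv2.imwrite("pics/b.png",b)
E
```

```text
wheel [0.546 0.1   0.141]
grip [0.496 0.139 0.205]
calc [0.35  0.302 0.015]
radio [0.738 0.231 0.03 ]
pot [0.743 0.121 0.066]
lock [0.747 0.019 0.02 ]
scene grip top [0.498 0.14  0.205]
```

View pics/a.png

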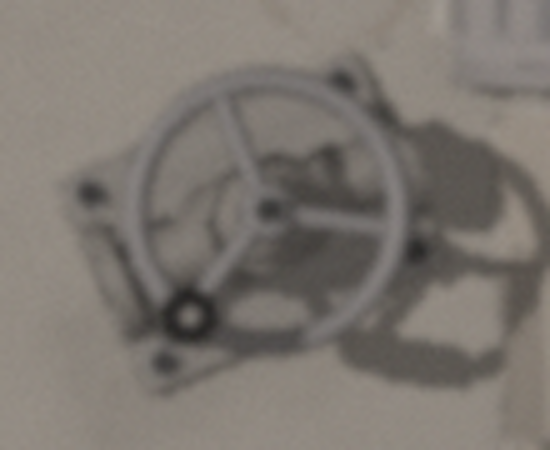

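View pics/b.png

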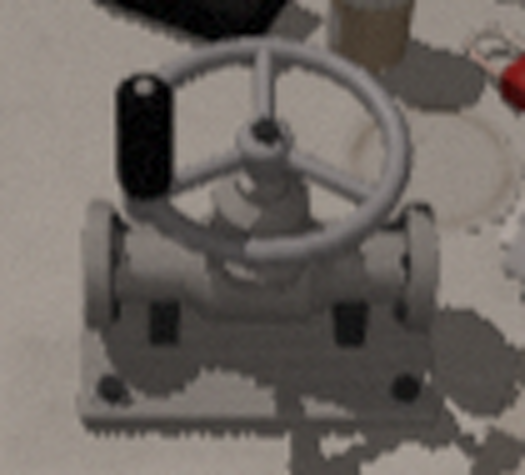

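The zoomed top crop shows the rim centred at about (269,207), the grip top at (189,316), and plate corners at (60,183), (350,55) and (155,390). The second crop confirms the grip stands upright on the rim.

```bash
python3 - <<'E'
from h import *
from cell import robot
c=np.load("top0.npz");s=np.load("scene0.npz")
f=lambda o,x,y:(o[0]+(x+.5)/5-.5,o[1]+(y+.5)/5-.5)
C=plane(c,f((230,160),269,207.5),.141);C2=plane(c,f((230,160),270,209),.149);C3=plane(s,f((225,175),265,130),.149)
G=plane(c,f((230,160),189,316),.205);G2=plane(s,f((225,175),143,86),.205)
print(C,C2,C3,G,G2)
p=[plane(c,f((230,160),*q),.01) for q in((60,183),(350,55),(155,390))]
print(np.linalg.norm(p[1]-p[0]),np.linalg.norm(p[2]-p[0]),"yaw",np.degrees(np.arctan2(*(p[0]-p[2])[1::-1])),np.degrees(np.arctan2(*(p[1]-p[0])[1::-1]))+90)
d=(G-C)[:2];print(np.linalg.norm(d),np.degrees(np.arctan2(d[1],d[0])))
st=robot.observe();M=R.from_euler("xyz",st["tool_rot"]).as_matrix()
print(M.T@(np.array([*(G[:2]+G2[:2])/2,.25])-st["tool_pos"])/.06, M.round(3))
E
```

```text
[0.5456821  0.10323849 0.141     ] [0.54462524 0.10328928 0.149     ] [0.5440073  0.10232946 0.149     ] [0.49663696 0.14045056 0.205     ] [0.49912895 0.14013347 0.205     ]
0.16272170741655778 0.11621136150849971 yaw 25.3439779279053 24.49599153906827
0.061564316051013916 142.81127778704393
[-7.2759236  -4.11830263 -0.11085147] [[-0.958  0.288 -0.001]
 [ 0.288  0.958 -0.001]
 [ 0.    -0.001 -1.   ]]
```

Request:
step_arm([
  [[-0.6, -0.34, -0.2], 0],
  [[-1.4, -0.79, -0.2], 0],
  [[-2.2, -1.25, -0.2], 0],
  [[-3.0, -1.7, -0.2], 0],
  [[-3.8, -2.15, -0.2], 0],
  [[-4.6, -2.6, -0.2], 0],
  [[-5.4, -3.06, -0.2], 0],
  [[-6.2, -3.51, -0.2], 0],
  [[-6.9, -3.9, -0.2], 0],
  [[-7.28, -4.12, -0.2], 0],
], hand=0, squeeze=25)

```text
time: 1.35
tool_pos: [0.4995, 0.1384, 0.2552]
tool_rot: [-3.141, -0.001, 2.848]
contact_force: [0.2, 0.3, -0.8]
opening: 0.0915
grip_force: 0.0
```

```bash
python3 - <<'E'
from h import *
from cell import robot
st=robot.observe();print({k:np.round(v,3).tolist() for k,v in st.items()})
c=robot.read_camera("wrist");cv2.imwrite("pics/w1.png",c["pixels"][...,::-1])
T=c["T_tool_cam"];K=c["intrinsics"]
M=R.from_euler("xyz",st["tool_rot"]).as_matrix();P=st["tool_pos"]
q=np.array([.498,.140,.205]);t=M.T@(q-P);cc=(np.linalg.inv(T)@[*t,1])[:3];u=K@[cc[0],-cc[1],-cc[2]];print("expected grip top px",u[:2]/u[2],cc)
E
```

```text
{'time': 1.35, 'qpos': [0.122, 0.321, 1.522, -0.0, 1.299, -1.154], 'qvel': [-0.317, 0.165, -0.231, 0.008, 0.081, -0.326], 'joint_efforts': [0.424, -42.804, -24.256, -0.202, -0.075, 0.274], 'tool_pos': [0.499, 0.138, 0.255], 'tool_rot': [-3.141, -0.001, 2.848], 'contact_force': [0.169, 0.32, -0.777], 'torque': [0.006, -0.011, -0.065], 'grip_force': 0.0, 'opening': 0.092}
expected grip top px [253.36880426 218.38397772] [ 0.00079789 -0.01922294 -0.20588658]
```

View pics/w1.png

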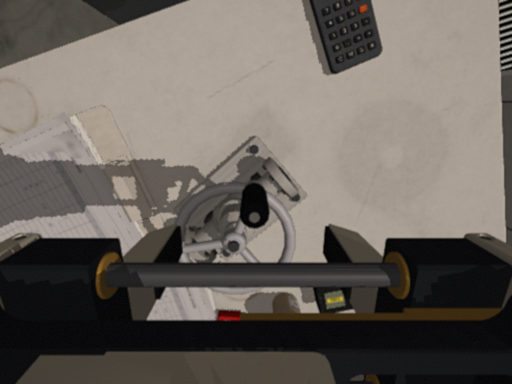

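The wrist view shows the grip top at (255,217), against a predicted (253,218), and the jaws straddle it. I descend and close.

Request:
step_arm([
  [[0, 0, 0], 0],
  [[0, 0, 0.5], 0],
  [[0, 0, 1.0], 0],
  [[0, 0, 1.3], 0],
  [[0, 0, 1.3], 0],
])

```text
time: 2.02
tool_pos: [0.4965, 0.1414, 0.1767]
tool_rot: [-3.141, -0.003, 2.851]
contact_force: [0.4, 0.3, 0.7]
opening: 0.0919
grip_force: 0.0
```

Request:
step_arm([
  [[0, 0, 0], 0],
  [[0, 0, 0], 0],
  [[0, 0, 0], 0],
  [[0, 0, 0], 0],
  [[0, 0, 0], 0],
  [[0, 0, 0], 0],
  [[0, 0, 0], 0],
  [[0, 0, 0], 0],
], hand=255, squeeze=25)

```text
time: 3.02
tool_pos: [0.4983, 0.1404, 0.1777]
tool_rot: [3.142, 0.0, 2.85]
contact_force: [0.1, -0.2, 0.2]
opening: 0.0233
grip_force: 25.0
```

```bash
cat > arc.py <<'E'
# usage: arc.py cx cy  target_deg  step_deg [start_deg]: rows along the circle in tool units
import sys
from h import *
from cell import robot
st=robot.observe();print({k:np.round(st[k],4).tolist() for k in("time","qpos","tool_pos","tool_rot","contact_force","torque","opening","grip_force")})
cx,cy,b,step=map(float,sys.argv[1:5]);p=np.array(st["tool_pos"][:2])-[cx,cy]
print("r",np.hypot(*p),"deg",np.degrees(np.arctan2(p[1],p[0])))
a=float(sys.argv[5]) if len(sys.argv)>5 else np.degrees(np.arctan2(p[1],p[0]))
M=R.from_euler("xyz",st["tool_rot"]).as_matrix()
n=int(np.ceil(abs(b-a)/step-1e-6));th=np.radians(np.linspace(a,b,n+1))
w=np.c_[np.cos(th),np.sin(th),0*th]
print([[np.round(M.T@(x-w[0]),2).tolist(),0] for x in w[1:]])
E
python3 arc.py .545 .103 25 12
```

```text
{'time': 3.025, 'qpos': [0.1265, 0.3924, 1.6435, 0.0, 1.1055, -1.1525], 'tool_pos': [0.4983, 0.1404, 0.1777], 'tool_rot': [3.1415, 0.0001, 2.8498], 'contact_force': [0.0626, -0.1604, 0.2105], 'torque': [-0.0098, -0.0303, -0.0291], 'opening': 0.0233, 'grip_force': 24.9995}
r 0.05980619007681898 deg 141.33000592522689
[[[-0.09, 0.18, 0.0], 0], [[-0.22, 0.34, 0.0], 0], [[-0.38, 0.46, 0.0], 0], [[-0.56, 0.56, 0.0], 0], [[-0.76, 0.61, 0.0], 0], [[-0.96, 0.63, 0.0], 0], [[-1.16, 0.6, 0.0], 0], [[-1.35, 0.53, 0.0], 0], [[-1.52, 0.43, 0.0], 0], [[-1.67, 0.29, 0.0], 0]]
```

Request:
step_arm([
  [[-0.09, 0.18, 0], 0],
  [[-0.22, 0.34, 0], 0],
  [[-0.38, 0.46, 0], 0],
  [[-0.56, 0.56, 0], 0],
  [[-0.76, 0.61, 0], 0],
  [[-0.96, 0.63, 0], 0],
])

```text
time: 3.78
tool_pos: [0.5653, 0.1605, 0.1777]
tool_rot: [3.141, 0.0, 2.85]
contact_force: [-1.3, 1.3, 1.0]
opening: 0.0232
grip_force: 25.0
```

```bash
python3 arc.py .545 .103 37 12 71.5
```

```text
{'time': 3.775, 'qpos': [0.1458, 0.5119, 1.4432, 0.0009, 1.1859, -1.1338], 'tool_pos': [0.5653, 0.1605, 0.1777], 'tool_rot': [3.1406, 0.0001, 2.85], 'contact_force': [-1.2938, 1.2912, 1.0241], 'torque': [0.1981, 0.2601, -0.0155], 'opening': 0.0232, 'grip_force': 25.0009}
r 0.06092625025050529 deg 70.55856357705338
[[[-0.2, -0.03, 0.0], 0], [[-0.39, -0.09, -0.0], 0], [[-0.56, -0.19, -0.0], 0]]
```

Request:
step_arm([
  [[-0.2, -0.03, 0], 0],
  [[-0.39, -0.09, 0], 0],
  [[-0.56, -0.19, 0], 0],
  [[-0.56, -0.19, 0], 0],
])

```text
time: 4.28
tool_pos: [0.5948, 0.1381, 0.1778]
tool_rot: [3.141, 0.003, 2.848]
contact_force: [5.4, 2.4, -1.9]
opening: 0.023
grip_force: 25.0
```

```bash
python3 arc.py .545 .103 13 3 37
```

```text
{'time': 4.275, 'qpos': [0.1031, 0.5513, 1.3736, -0.0008, 1.2141, -1.1741], 'tool_pos': [0.5948, 0.1381, 0.1778], 'tool_rot': [3.1413, 0.0027, 2.8483], 'contact_force': [5.4456, 2.3678, -1.873], 'torque': [0.3973, -0.8825, 0.0336], 'opening': 0.023, 'grip_force': 24.9992}
r 0.06093385845716223 deg 35.22359022541556
[[[-0.04, -0.03, 0.0], 0], [[-0.08, -0.07, 0.0], 0], [[-0.12, -0.1, 0.0], 0], [[-0.15, -0.14, 0.0], 0], [[-0.19, -0.18, 0.0], 0], [[-0.22, -0.22, 0.0], 0], [[-0.25, -0.27, 0.0], 0], [[-0.28, -0.31, 0.0], 0]]
```

Request:
step_arm([
  [[-0.04, -0.03, 0], 0],
  [[-0.08, -0.07, 0], 0],
  [[-0.08, -0.07, 0], 0],
])

```text
time: 4.65
tool_pos: [0.5975, 0.1338, 0.1778]
tool_rot: [3.141, 0.002, 2.849]
contact_force: [5.2, 3.1, -1.7]
opening: 0.0237
grip_force: 25.0
```

Request:
step_arm([
  [[-0.04, -0.03, 0], 0],
  [[-0.07, -0.07, 0], 0],
  [[-0.07, -0.07, 0], 0],
])

```text
time: 5.03
tool_pos: [0.6003, 0.1285, 0.1778]
tool_rot: [3.141, 0.002, 2.849]
contact_force: [5.7, 3.2, -2.7]
opening: 0.0232
grip_force: 25.0
```

Request:
step_arm([
  [[-0.02, -0.03, 0], 0],
  [[-0.04, -0.05, 0], 0],
  [[-0.04, -0.05, 0], 0],
])

```text
time: 5.4
tool_pos: [0.6005, 0.1281, 0.1778]
tool_rot: [3.137, -0.001, 2.85]
contact_force: [0.4, 13.5, -1.8]
opening: 0.0233
grip_force: 25.0
```

Request:
step_arm([
  [[-0.02, -0.03, 0], 0],
  [[-0.04, -0.06, 0], 0],
  [[-0.04, -0.06, 0], 0],
])

```text
time: 5.78
tool_pos: [0.6006, 0.1277, 0.1777]
tool_rot: [3.132, -0.005, 2.852]
contact_force: [-1.4, 26.8, 0.6]
opening: 0.0236
grip_force: 25.0
```

The stop is clear: the tool stands still at about 24.4° while the force climbs from 13 to 27 N. I refine the centre to (0.5457, 0.1034) and plan the two turns back from the commanded pose.

```bash
cat > plan.py <<'E'
from h import *
C=np.array([.5457,.1034]);r=.0602;P=np.array([.6022,.1211]);y=2.85
M=np.array([[np.cos(y),np.sin(y)],[np.sin(y),-np.cos(y)]])
for i in range(6):
    th=np.radians(24.4+12*np.arange(10*i+1,10*i+11))
    T=C+r*np.c_[np.cos(th),np.sin(th)]
    rows=np.round((T-P)@M/.06,2)
    P=P+M@rows[-1]*.06
    print([[[*map(float,q),0],0] for q in rows],P.round(4))
E
python3 plan.py
```

```text
[[[0.21, 0.25, 0], 0], [[0.39, 0.36, 0], 0], [[0.59, 0.42, 0], 0], [[0.8, 0.45, 0], 0], [[1.01, 0.43, 0], 0], [[1.21, 0.37, 0], 0], [[1.39, 0.27, 0], 0], [[1.55, 0.13, 0], 0], [[1.68, -0.04, 0], 0], [[1.77, -0.23, 0], 0]] [0.4965 0.1384]
[[[0.04, -0.2, 0], 0], [[0.05, -0.41, 0], 0], [[0.01, -0.62, 0], 0], [[-0.08, -0.81, 0], 0], [[-0.2, -0.98, 0], 0], [[-0.35, -1.13, 0], 0], [[-0.53, -1.23, 0], 0], [[-0.73, -1.3, 0], 0], [[-0.94, -1.33, 0], 0], [[-1.15, -1.31, 0], 0]] [0.54   0.0433]
[[[-0.2, 0.06, 0], 0], [[-0.38, 0.17, 0], 0], [[-0.54, 0.3, 0], 0], [[-0.66, 0.47, 0], 0], [[-0.75, 0.66, 0], 0], [[-0.8, 0.87, 0], 0], [[-0.8, 1.08, 0], 0], [[-0.76, 1.28, 0], 0], [[-0.68, 1.47, 0], 0], [[-0.56, 1.65, 0], 0]] [0.6006 0.1285]
[[[0.15, 0.14, 0], 0], [[0.33, 0.25, 0], 0], [[0.53, 0.31, 0], 0], [[0.74, 0.34, 0], 0], [[0.95, 0.32, 0], 0], [[1.15, 0.26, 0], 0], [[1.33, 0.16, 0], 0], [[1.49, 0.02, 0], 0], [[1.62, -0.15, 0], 0], [[1.71, -0.34, 0], 0]] [0.4965 0.1384]
[[[0.04, -0.2, 0], 0], [[0.05, -0.41, 0], 0], [[0.01, -0.62, 0], 0], [[-0.08, -0.81, 0], 0], [[-0.2, -0.98, 0], 0], [[-0.35, -1.13, 0], 0], [[-0.53, -1.23, 0], 0], [[-0.73, -1.3, 0], 0], [[-0.94, -1.33, 0], 0], [[-1.15, -1.31, 0], 0]] [0.54   0.0433]
[[[-0.2, 0.06, 0], 0], [[-0.38, 0.17, 0], 0], [[-0.54, 0.3, 0], 0], [[-0.66, 0.47, 0], 0], [[-0.75, 0.66, 0], 0], [[-0.8, 0.87, 0], 0], [[-0.8, 1.08, 0], 0], [[-0.76, 1.28, 0], 0], [[-0.68, 1.47, 0], 0], [[-0.56, 1.65, 0], 0]] [0.6006 0.1285]
```

Request:
step_arm([
  [[0.21, 0.25, 0], 0],
  [[0.39, 0.36, 0], 0],
  [[0.59, 0.42, 0], 0],
  [[0.8, 0.45, 0], 0],
  [[1.01, 0.43, 0], 0],
  [[1.21, 0.37, 0], 0],
  [[1.39, 0.27, 0], 0],
  [[1.55, 0.13, 0], 0],
  [[1.68, -0.04, 0], 0],
  [[1.77, -0.23, 0], 0],
])

```text
time: 7.02
tool_pos: [0.496, 0.1375, 0.1778]
tool_rot: [-3.141, 0.001, 2.85]
contact_force: [5.9, -1.2, -3.8]
opening: 0.0233
grip_force: 25.0
```

Request:
step_arm([
  [[0.04, -0.2, 0], 0],
  [[0.05, -0.41, 0], 0],
  [[0.01, -0.62, 0], 0],
  [[-0.08, -0.81, 0], 0],
  [[-0.2, -0.98, 0], 0],
  [[-0.35, -1.13, 0], 0],
  [[-0.53, -1.23, 0], 0],
  [[-0.73, -1.3, 0], 0],
  [[-0.94, -1.33, 0], 0],
  [[-1.15, -1.31, 0], 0],
])

```text
time: 8.28
tool_pos: [0.539, 0.0439, 0.1777]
tool_rot: [3.14, -0.003, 2.849]
contact_force: [-1.5, 9.1, 1.5]
opening: 0.0238
grip_force: 25.0
```

Request:
step_arm([
  [[-0.2, 0.06, 0], 0],
  [[-0.38, 0.17, 0], 0],
  [[-0.54, 0.3, 0], 0],
  [[-0.66, 0.47, 0], 0],
  [[-0.75, 0.66, 0], 0],
  [[-0.8, 0.87, 0], 0],
  [[-0.8, 1.08, 0], 0],
  [[-0.76, 1.28, 0], 0],
  [[-0.68, 1.47, 0], 0],
  [[-0.56, 1.65, 0], 0],
])

```text
time: 9.52
tool_pos: [0.6004, 0.1289, 0.1776]
tool_rot: [-3.141, 0.0, 2.85]
contact_force: [-5.7, -5.3, 3.6]
opening: 0.023
grip_force: 25.0
```

Request:
step_arm([
  [[0.15, 0.14, 0], 0],
  [[0.33, 0.25, 0], 0],
  [[0.53, 0.31, 0], 0],
  [[0.74, 0.34, 0], 0],
  [[0.95, 0.32, 0], 0],
  [[1.15, 0.26, 0], 0],
  [[1.33, 0.16, 0], 0],
  [[1.49, 0.02, 0], 0],
  [[1.62, -0.15, 0], 0],
  [[1.71, -0.34, 0], 0],
])

```text
time: 10.78
tool_pos: [0.4966, 0.1386, 0.1778]
tool_rot: [3.14, 0.002, 2.85]
contact_force: [8.7, -2.5, -6.4]
opening: 0.0234
grip_force: 25.0
```

Request:
step_arm([
  [[0.04, -0.2, 0], 0],
  [[0.05, -0.41, 0], 0],
  [[0.01, -0.62, 0], 0],
  [[-0.08, -0.81, 0], 0],
  [[-0.2, -0.98, 0], 0],
  [[-0.35, -1.13, 0], 0],
  [[-0.53, -1.23, 0], 0],
  [[-0.73, -1.3, 0], 0],
  [[-0.94, -1.33, 0], 0],
  [[-1.15, -1.31, 0], 0],
])

```text
time: 12.02
tool_pos: [0.5395, 0.0439, 0.1777]
tool_rot: [3.141, -0.002, 2.85]
contact_force: [-3.7, 6.4, 0.7]
opening: 0.0229
grip_force: 25.0
```

Request:
step_arm([
  [[-0.2, 0.06, 0], 0],
  [[-0.38, 0.17, 0], 0],
  [[-0.54, 0.3, 0], 0],
  [[-0.66, 0.47, 0], 0],
  [[-0.75, 0.66, 0], 0],
  [[-0.8, 0.87, 0], 0],
  [[-0.8, 1.08, 0], 0],
  [[-0.76, 1.28, 0], 0],
  [[-0.68, 1.47, 0], 0],
  [[-0.56, 1.65, 0], 0],
])

```text
time: 13.28
tool_pos: [0.6011, 0.1275, 0.1777]
tool_rot: [-3.139, 0.001, 2.849]
contact_force: [-3.4, -6.4, 2.6]
opening: 0.0239
grip_force: 25.0
```

Request:
step_arm([
  [[0, 0, 0], 0],
  [[0, 0, 0], 0],
  [[0, 0, 0], 0],
  [[0, 0, 0], 0],
])

```text
time: 13.78
tool_pos: [0.6008, 0.1281, 0.1777]
tool_rot: [-3.141, 0.0, 2.849]
contact_force: [-1.6, -2.6, 1.4]
opening: 0.0234
grip_force: 25.0
```

```bash
python3 - <<'E'
from h import *
from cell import robot
st=robot.observe();p=np.array(st["tool_pos"][:2])-[.5457,.1034]
print({k:np.round(v,3).tolist() for k,v in st.items()},np.degrees(np.arctan2(p[1],p[0])),np.hypot(*p))
ims=[]
for n in("scene","top"):
    c=robot.read_camera(n);a=c["pixels"][...,::-1];ims.append(a[70:320,110:360])
cv2.imwrite("pics/end.png",cv2.resize(np.hstack(ims),None,fx=1.6,fy=1.6))
E
```

```text
{'time': 13.775, 'qpos': [0.085, 0.559, 1.36, -0.0, 1.222, -1.193], 'qvel': [-0.0, -0.0, 0.001, -0.001, -0.001, 0.0], 'joint_efforts': [1.564, -52.756, -24.539, 0.827, -0.629, 0.001], 'tool_pos': [0.601, 0.128, 0.178], 'tool_rot': [-3.141, 0.0, 2.849], 'contact_force': [-1.582, -2.565, 1.351], 'torque': [-0.502, 0.374, 0.019], 'grip_force': 25.001, 'opening': 0.023} 24.13109048953165 0.06034167113048776
```

View pics/end.png

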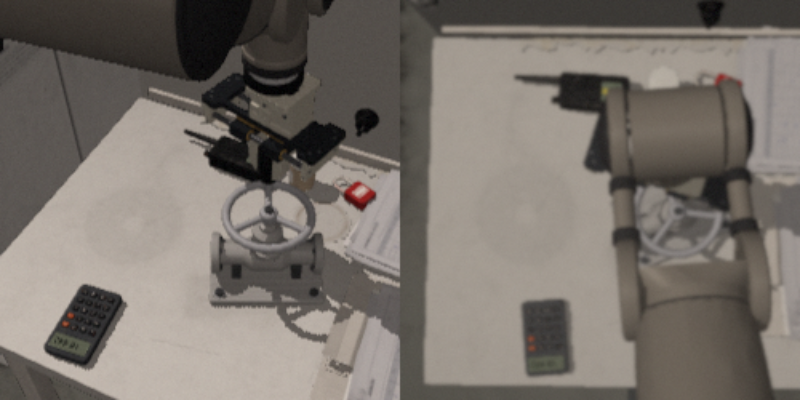

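The final picture shows the gripper still holding the grip at the far side of the wheel, at about (268,175). The calculator, radio, pot and padlock are where they were. The tool is within about 1 mm of its pose at the stop, two turns on, so I hand in.

```bash
python3 -c "
from cell import robot
print(robot.hand_in())"
```

```text
the job is handed in; nothing more can be done
None
```

I wound the valve clockwise to its stop (force rose to about 27 N with no more movement), then back exactly two turns by measured position (within about 0.5°), and handed it in at 13.8 s still holding the grip; the hand-in gave no verdict.

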